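# Seat a strainer insert and set a needle valve two turns open

## Robot

A 6-joint arm with a two-finger parallel gripper is mounted at the origin on a cart in front of the work surface, level with it; the furniture and walls round the work are solid. World frame = base frame: x ahead of the robot, y to its left, z up, the work surface at z = 0. Lengths are in m, angles in rad, forces in N, time in s.
With the tool pointing down it reaches from about 0.375 to 0.9 m from the base axis. Payload 3.1 kg.
Tool frame: the origin (TCP) lies between the finger pads, 19 mm behind the fingertips; this is the grasp point; z points along the fingers, y is the line along which they close (so a half turn about z gives the same grasp; the last joint's range is limited). The gripper opens to 87 mm and grips with 3 to 60 N. Pads are 19 mm wide; open, the fingers measure 117 mm over their backs; the gripper's body (75 mm by 190 mm) begins 51 mm behind the grasp point.
Start: joints at [-1.351, 0.527, 1.433, -0, 1.181, -0.178], TCP at [0.242, -0.576, 0.241] pointing down, gripper open.
Joint ranges: [-3.08, 3.08], [-0.75, 2.2], [0.22, 2.44], [-1.43, 4.57], [0, 2.65], [-2.85, 2.85]. Speed limits (rad/s): [2.79, 2.79, 3.14, 3.14, 3.14, 3.14].

## Interface

Orientations are given as a unit quaternion [x, y, z, w].
In Python, from rig import robot gives the robot as it stands. The module is installed in compiled form; this text tells all that it offers.
- The arm moves only by the tool send_rows, never from a script. Its argument "increments" is one flat list of numbers, 7 for each row, row after row: the turn, a rotation vector about the world's x, y, z in rad, then the shift along the world's x, y, z in cm, then the opening, from 0 (shut) to 1 (fully open). A call has 1 to 20 rows; each row shifts and turns the commanded pose from where the row before left it; what a row does not reach is not made up. A row lasts 1/12 s, in which the tool goes at most 41.7 mm and 7.16 degrees, less where a joint would pass 70% of its speed; a pose out of reach is approached as far as the arm can. A call is refused whole if a number of a shift passes 4.17 or a number of a turn 0.125, either way. A call with a gripper value outside its range is refused whole. The fingers move at their own pace and stop on an object; "newtons" is the grip in N (left out, the last holds). Time passes only in rows, so rows that do not move let the fingers close. It gives the time, the measured TCP pose, the force, the opening and the grip force at its end, in the units of the state.
- robot.get_obs(): the state, without advancing time (a new reading comes with each control period).
- robot.camera(name): name is "scene" or "top"; returns a dict with "image" (400x640x3 uint8, red, green, blue), "range_z" (400x640 float32, m along the optical axis (not along the pixel's ray), 0 where there is no reading), "fx", "fy", "cx", "cy" (pixels), "R" (3x3) and "t" (3): a world point X has camera coordinates R X + t. Camera axes: x right, y down, z forward; pixel columns grow to the right and rows downward; lengths in m; the calibration is good to about 2 mm. A picture is of the moment at which its call begins.
- robot.hand_in(): hands the job in; it is judged then, once.
The state is a dict: "time": time; "q": joint angles; "joint_velocities": joint speeds; "joint_torque": joint torques, N m; "position": TCP position; "tool_rot": TCP orientation; "ft_force": force on the tool from outside, world axes, zero at the start; "moment": the same for the moment, N m; "grip_width": finger opening in m; "grip_force": force on a finger pad.
Only numpy, scipy, OpenCV 4.12 (cv2) and the standard library are available. Lean on these libraries where they do the work, as an engineer would, in place of code of your own. Each camera call takes 0.05 s, during which the arm holds its last target. There are 200 camera calls.

## Task

Seat the steel strainer insert (blue grip rib) flat, square and fully down in the rectangular pocket of the feed block and let go of it. Then turn the red valve wheel by its black crank handle clockwise, fully shut against its stop, back it off exactly two full turns, and finish still holding the handle between the fingers with the wheel at rest, because the lock nut will be tightened next. Do not disturb the lab timer, the slide box or the green specimen.

Things in the scene. Friction and masses are not known exactly. Their poses are not given: they have to be found in the camera images.
- station: fixed feed block on a grey base plate 110 x 270 x 8 mm, long side along its y. Origin: centre of the plate's underside, z up. At its -y end an aluminium block with the pocket, at its +y end a brass needle valve with a red wheel.
- pocket (a point): centre of the pocket's flat floor, 22 mm above the station's underside, axes as the station's. The pocket is 43 mm (station x) by 63 mm (station y), 12 mm deep with a 3 mm chamfer round its mouth; the block round it is 83 x 103 mm and its top is 34 mm above the desk.
- insert: loose strainer insert, about 150 g: steel block 40 (x) x 60 (y) x 16 mm high, and on it a blue grip rib 14 mm wide (x), 44 mm long (y), from 16 to 38 mm above the underside. Origin: centre of the underside, z up. Either end may lead (half turn symmetric). It starts lying flat on the desk.
- valve_wheel (a joint): turn of the valve wheel in rad: 0 is fully shut at a hard stop, growing counter-clockwise seen from above as the valve opens, to 20.0 at the other stop. It starts about a quarter to four fifths of a turn open. It stays where it is left; turning it takes about 3 N at the handle. Neither wheel nor stem rises. Two full turns open is 12.57.
- wheel_axis (a point): point on the wheel's vertical axis (station x 0, y +80 mm) at the handle's mid height, 103 mm above the desk.
- handle_grip (a point): point on the crank handle's axis at its mid height, 103 mm above the desk, 45 mm out from the wheel's axis. With the valve shut it lies in the station's +x direction from the axis; it goes round with the wheel.
- crank_handle: upright black cylinder handle, 18 mm diameter, from 83 to 123 mm above the desk, standing on the wheel's rim (rim top 82 mm above the desk, rim outer radius 50 mm, spokes and hub no higher than 85 mm). It spins freely on its own pin, so fingers that hold it need not turn with the wheel. Origin on its axis, 77 mm above the desk; its own turn means nothing.
- lab_timer: bystander: white lab timer 39 x 66 x 58 mm standing loose on the desk, origin under its centre.
- slide_box: bystander: blue-grey slide box 62 x 86 x 32 mm, loose, origin under its centre.
- specimen: bystander: green round specimen mount, 30 mm diameter, 19 mm high, loose on the desk in front of the station, origin under its centre.
Not all that is in view belongs to the job. Of the things shaped like the insert, the steel one is meant.

How it is judged:
On the way, in this order (a step that is already met when the one before it is completed fails the run):
1. the insert is seated flat and square, fully down in the pocket, and let go (horizontal distance between insert and pocket below 0.004 m and z of insert in the frame of station between 0.018 and 0.0245 m and angle between insert's own z axis and vertical below 0.06 rad and angle between the y axis of insert and the y axis of station, either way round below 0.1 rad and contact force between the fingers and insert below 0.2 N), for 0.2 s.
2. then the valve is shut against its stop (value of joint valve_wheel below 0.06 rad), for 0.1 s.
At the end, for the whole second after the job is handed in: Insert released in the pocket: within 4 mm of centre, 2.5 mm of the floor, flat to 0.06 rad, square to 0.1 rad. Valve at rest at 12.57 rad (two turns) within 0.25 rad. Fingers hold the crank handle: over 3 N, TCP within 30 mm of its mid point, 20 mm of its axis (all of step 1 and value of joint valve_wheel between 12.316 and 12.816 rad and velocity of joint valve_wheel between -0.1 and 0.1 rad/s and contact force between the fingers and crank_handle above 3 N and distance between the grasp point and handle_grip below 0.03 m and horizontal distance between the grasp point and handle_grip below 0.02 m); the arm keeps its last pose, push and grip.
It fails at once if the lab timer is shifted more than 30 mm or tipped (distance of lab_timer from where it was at the start of the episode above 0.03 m or angle between lab_timer's own z axis and vertical above 0.5 rad).
It fails at once if the slide box is shifted more than 30 mm or tipped (distance of slide_box from where it was at the start of the episode above 0.03 m or angle between slide_box's own z axis and vertical above 0.5 rad).
It fails at once if the specimen is shifted more than 30 mm or tipped (distance of specimen from where it was at the start of the episode above 0.03 m or angle between specimen's own z axis and vertical above 0.5 rad).
It also fails if it takes over 69 s, if anything falls off the work surface, if the arm or the gripper's body presses on something with over 40 N, if the wrist force passes 120 N, or if a joint passes its speed limit or range.

## Working session

There is one attempt and no reset: what is moved stays moved. The work goes in short steps, Python scripts to look and compute and a tool call to move; the robot and the scene stay as the last step left them, time stands still between calls to the robot, and variables do not carry over. Pictures are saved under pics/ and viewed, at most 10 in all, crops included, and the job is handed in when it is done.

Besides the shell and the picture viewer there is one more tool, called after "Emit:" as name(argument=value, ...), one argument or row to a line, values as JSON. send_rows: Moves the arm, as the interface text tells. Its arguments: {"type":"object","properties":{"increments":{"type":"array"},"newtons":{"type":"number"}},"required":["increments"]}

```bash
mkdir -p pics; cat > h.py <<'E'
import numpy as np, cv2
from rig import robot
def cam(n):
    c=robot.camera(n); return c
def pts(c):
    z=c["range_z"]; v,u=np.mgrid[:400,:640]
    P=np.stack([(u-c["cx"])/c["fx"]*z,(v-c["cy"])/c["fy"]*z,z],-1)
    return (P-np.array(c["t"]).ravel())@np.array(c["R"])
def save(im,name): cv2.imwrite("pics/"+name,im[:,:,::-1])
E
python3 - <<'E'
from h import *
for n in("scene","top"):
    c=cam(n); np.savez(n+".npz",**c); save(c["image"],n+".png"); R=np.array(c["R"]);print(n,-R.T@np.array(c["t"]).ravel(),R[2],c["fx"])
o=robot.get_obs();print(o)
E
```

```text
scene [-0.34364426  0.46031062  0.78654823] [ 0.72532612 -0.41111084 -0.55216835] 404.211388947099
top [ 0.4796962  -0.02669518  1.34924226] [ 0.08447958  0.00964944 -0.99637849] 435.1351031571767
{'time': 0.1, 'q': array([-1.35146607e+00,  5.28349406e-01,  1.43378282e+00,  5.43642018e-07,
        1.18138152e+00, -1.78529387e-01]), 'joint_velocities': array([ 7.82591512e-05, -6.41135883e-04, -2.36944432e-03, -3.40995174e-04,
       -3.59944614e-04, -1.54334139e-03]), 'joint_torque': array([-7.31902164e-04, -4.40985954e+01, -1.77150589e+01,  6.35531824e-02,
        5.34087466e-02, -3.98706118e-05]), 'position': array([ 0.24202661, -0.5755614 ,  0.24038131]), 'tool_rot': array([ 9.80278197e-01,  1.97620177e-01, -1.93429599e-05, -9.60355345e-04]), 'ft_force': array([-0.22453535,  1.41221889, -0.23931371]), 'moment': array([-0.03610672,  0.02700981,  0.00928497]), 'grip_force': 0.0, 'grip_width': 0.08772846727516956}
```

View pics/scene.png

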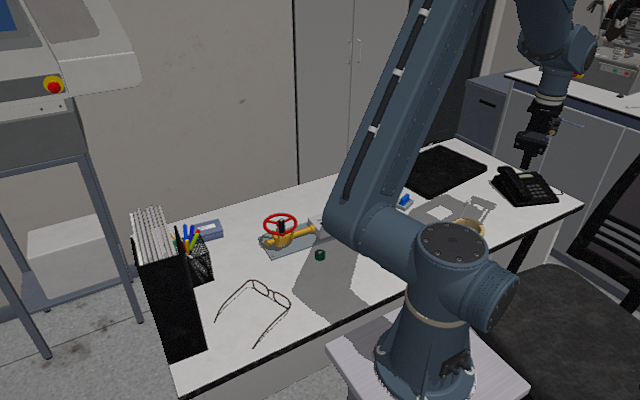

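View pics/top.png

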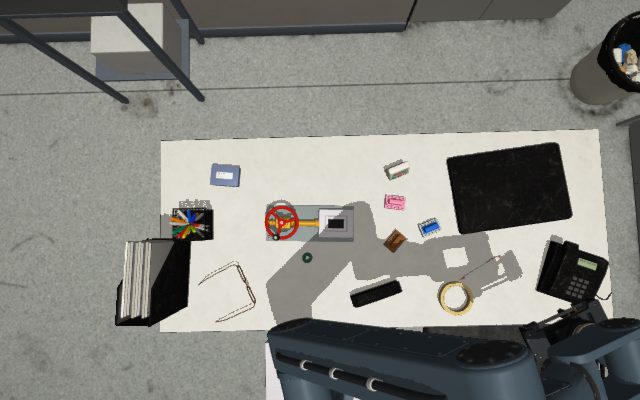

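The scene view shows the station at about (285,235), with the arm hiding much of the right side. In the top view (up is +x, left is +y), the station is at (310,223), the wheel at (282,222) and the pocket at (336,223). 

These could be taken for the insert: the blue-ribbed block at (428,228), a pink block at (395,202), a brown block at (395,240) and a white object at (397,169), probably the timer. I choose the one at (428,228) and will check it in a crop.

```bash
python3 - <<'E'
from h import *
c=dict(np.load("top.npz")); im=c["image"]
a=cv2.resize(im[150:270,255:455],None,fx=4,fy=4,interpolation=cv2.INTER_CUBIC); save(a,"crop.png")
P=pts(c)
hsv=cv2.cvtColor(im,cv2.COLOR_RGB2HSV)
def rep(n,m):
    q=P[m]; xy=q[:,:2].astype(np.float32); r=cv2.minAreaRect(xy*1000)
    print(n,m.sum(),q.mean(0).round(4),"z95",np.percentile(q[:,2],[5,50,95]).round(4),[np.round(k,1) for k in r])
box=np.zeros((400,640),bool); box[150:270,255:455]=1
near=np.zeros_like(box); near[212:245,412:446]=1
rep("rib",near&(P[...,2]>.03)); rep("blk",near&(P[...,2]>.008))
st=np.zeros_like(box); st[195:250,258:362]=1
rep("plate",st&(P[...,2]>.004))
b=st.copy(); b[:,:312]=0
rep("blocktop",b&(P[...,2]>.028)&(P[...,2]<.04))
rep("wheel",st&(P[...,2]>.07))
rep("handle",st&(P[...,2]>.105))
rep("red",st&(hsv[...,1]>150)&((hsv[...,0]<8)|(hsv[...,0]>172))&(P[...,2]>.06))
for n,(u0,u1,v0,v1) in dict(spec=(298,318,248,268),timer=(380,412,155,182),box=(205,245,158,190),pink=(380,410,190,213),brown=(380,410,226,256)).items():
    m=np.zeros_like(box); m[v0:v1,u0:u1]=1; rep(n,m&(P[...,2]>.008))
E
```

```text
rib 72 [ 0.4842 -0.3455  0.0559] z95 [0.0323 0.038  0.0429] [array([ 476.9, -198.7]), array([ 22.3, 343.3]), np.float64(2.8)]
blk 273 [ 0.4837 -0.3472  0.027 ] z95 [0.0112 0.0181 0.0406] [array([ 499.6, -213.3]), array([367.1,  78.4]), np.float64(84.0)]
plate 3637 [0.5077 0.0151 0.0317] z95 [0.0046 0.0126 0.0832] [array([510.1,  16.4]), array([319.4, 166.6]), np.float64(88.5)]
blocktop 634 [ 0.5042 -0.0594  0.034 ] z95 [0.0297 0.034  0.0383] [array([504.7, -53.8]), array([123. ,  81.8]), np.float64(86.6)]
wheel 492 [0.5077 0.0915 0.1258] z95 [0.077  0.082  0.1246] [array([515.5,  62.3]), array([ 98.1, 164.9]), np.float64(8.8)]
handle 50 [0.4714 0.0654 0.5153] z95 [0.1201 0.1246 1.3492] [array([469.3,  44.6]), array([ 16.9, 143.2]), np.float64(1.6)]
red 368 [0.5125 0.0941 0.089 ] z95 [0.0773 0.0818 0.0861] [array([515.3,  62.1]), array([ 96.4, 165.3]), np.float64(8.4)]
spec 84 [0.4032 0.0251 0.0348] z95 [0.012  0.0192 0.0249] [array([432.5,  12.4]), array([ 47.4, 113. ]), np.float64(73.2)]
timer 284 [ 0.6577 -0.2542  0.0499] z95 [0.0153 0.0532 0.0611] [array([ 589.3, -149.4]), array([ 47.3, 325.7]), np.float64(33.5)]
box 618 [0.6561 0.2659 0.0508] z95 [0.0164 0.0328 0.0375] [array([608.6, 139. ]), array([406. , 106.7]), np.float64(66.9)]
pink 270 [ 0.5617 -0.242   0.047 ] z95 [0.0118 0.0179 0.042 ] [array([ 538.1, -156.7]), array([ 57.9, 281.6]), np.float64(15.2)]
brown 277 [ 0.4462 -0.2401  0.0268] z95 [0.012  0.0183 0.0405] [array([ 444. , -150.8]), array([ 72.4, 247.9]), np.float64(0.2)]
```

View pics/crop.png

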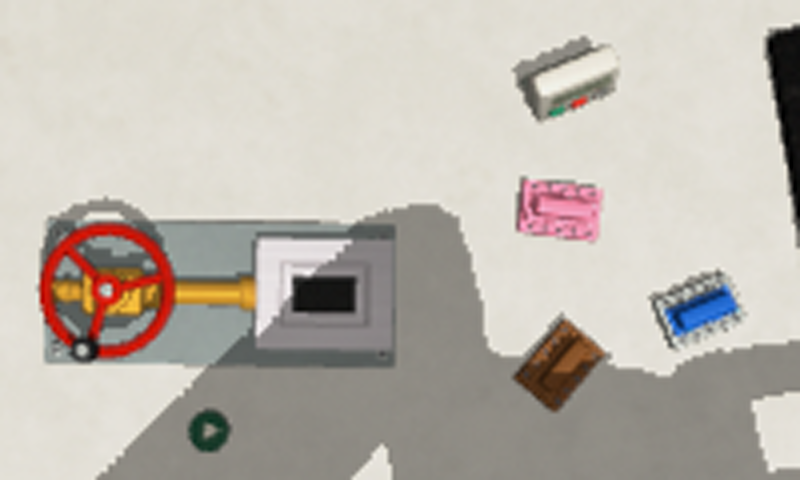

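The crop confirms it: the block at crop (702,308) has a blue rib on pale steel, while the others are pink, brown wood, and the white timer at (570,80). The handle is at (85,348), on the -x side of the wheel. I'll refine the poses by casting rays onto the known heights.

```bash
cat >> h.py <<'E'
def ray(c,uv,z):
    uv=np.atleast_2d(np.float64(uv)); R=np.array(c["R"]);o=-R.T@np.array(c["t"]).ravel()
    d=np.c_[(uv[:,0]-c["cx"])/c["fx"],(uv[:,1]-c["cy"])/c["fy"],np.ones(len(uv))]@R
    return (o+d*((z-o[2])/d[:,2])[:,None])[:,:2]
def sub(m,b): # mask inside u0,u1,v0,v1
    k=np.zeros_like(m);k[b[2]:b[3],b[0]:b[1]]=1;return m&k
def rect(c,m,z):
    v,u=np.nonzero(m); q=ray(c,np.c_[u,v],z); r=cv2.minAreaRect((q*1000).astype(np.float32))
    a=r[2] if r[1][0]>r[1][1] else r[2]+90   # long-axis angle from world x, deg
    return np.round(q.mean(0)*1000,1),np.round(r[0],1),np.round(sorted(r[1]),1),round(((a+0)%180),1)
def hsv(c): return cv2.split(cv2.cvtColor(c["image"],cv2.COLOR_RGB2HSV))
def red(c): h,s,v=hsv(c); return ((h<8)|(h>172))&(s>140)&(v>80)
def blue(c): h,s,v=hsv(c); return (h>95)&(h<125)&(s>110)&(v>50)
E
python3 - <<'E'
from h import *
c=dict(np.load("top.npz")); h,s,v=hsv(c); Z=pts(c)[...,2]; ok=c["range_z"]>0
b=sub(blue(c),(405,450,210,250)); print("rib",rect(c,b,.038))
k=sub(ok&(Z>.025)&(Z<1),(405,450,210,250)); print("rib depth",rect(c,k,.038))
k=sub(ok&(Z>.008)&(Z<.1),(405,450,210,250)); print("block",rect(c,k,.016))
k=sub(red(c),(255,312,195,250)); V,U=np.nonzero(k); q=ray(c,np.c_[U,V],.082)*1000
(x,r)=cv2.minEnclosingCircle(q.astype(np.float32)); print("wheel",x,r,cv2.fitEllipse(cv2.convexHull(q.astype(np.float32))))
k=sub((v<60),(262,292,228,245)); print("handle",rect(c,k,.123),k.sum())
k=sub(v<50,(320,352,212,236)); print("hole",rect(c,k,.022),k.sum())
k=sub(ok&(Z>.026)&(Z<.042),(314,362,200,245)); print("blk",rect(c,k,.034))
k=sub(ok&(Z>.004)&(Z<.2),(255,362,195,250)); print("plate",rect(c,k,.008))
# plate right edge & long edges by gray mask vs. desk
for u in range(310,352,8): print(u,[int(t) for t in v[200:246:1,u]][:12])
E
```

```text
rib (array([ 483.8, -345.1]), array([ 483.8, -345.1]), array([20.4, 50.7]), 110.1)
rib depth (array([ 483.9, -348.8]), array([ 483.8, -348.9]), array([14.3, 45.8]), 110.1)
block (array([ 483.3, -349. ]), array([ 480.7, -339.2]), array([ 98.3, 136.1]), 94.2)
wheel (510.49285888671875, 95.40555572509766) 49.13024139404297 ((510.3710021972656, 95.30738830566406), (95.52149963378906, 97.49330139160156), 174.44651794433594)
handle (array([470.3, 106.6]), array([469.7, 107.8]), array([13.5, 17.1]), 74.6) 19
hole (array([502.5, -63.2]), array([502.6, -63.6]), array([21.3, 45.7]), 88.5) 116
blk (array([504.2, -59.8]), array([504.5, -56.6]), array([ 81.6, 116.8]), 86.6)
plate (array([508.2,  18.1]), array([510.1,  21. ]), array([166.2, 328.1]), 88.4)
310 [224, 225, 225, 226, 226, 130, 150, 155, 155, 155, 155, 155]
318 [226, 226, 227, 227, 227, 124, 154, 153, 147, 149, 108, 102]
326 [225, 224, 226, 227, 227, 141, 153, 150, 99, 155, 225, 228]
334 [224, 225, 225, 226, 226, 139, 152, 151, 98, 119, 222, 226]
342 [223, 224, 224, 224, 224, 225, 157, 98, 90, 119, 216, 147]
350 [226, 226, 222, 153, 140, 140, 100, 92, 84, 85, 131, 134]
```

Emit:
send_rows(
  increments=[0, 0, 0.1172, 1.86, 1.75, -0.77, 0.6, 0, 0, 0.1172, 1.86, 1.75, -0.77, 0.6, 0, 0, 0.1172, 1.86, 1.75, -0.77, 0.6, 0, 0, 0.1172, 1.86, 1.75, -0.77, 0.6, 0, 0, 0.1172, 1.86, 1.75, -0.77, 0.6, 0, 0, 0.1172, 1.86, 1.75, -0.77, 0.6, 0, 0, 0.1172, 1.86, 1.75, -0.77, 0.6, 0, 0, 0.1172, 1.86, 1.75, -0.77, 0.6, 0, 0, 0.1172, 1.86, 1.75, -0.77, 0.6, 0, 0, 0.1172, 1.86, 1.75, -0.77, 0.6, 0, 0, 0.1172, 1.86, 1.75, -0.77, 0.6, 0, 0, 0.1172, 1.86, 1.75, -0.77, 0.6, 0, 0, 0.1172, 1.86, 1.75, -0.77, 0.6, 0, 0, 0, 0, 0, 0, 0.6, 0, 0, 0, 0, 0, 0, 0.6],
)

```text
time: 1.35
position: [0.4843, -0.3471, 0.1402]
tool_rot: [0.572, 0.82, 0.0, -0.001]
ft_force: [0.1, -0.1, 0.9]
grip_width: 0.0523
grip_force: 0.0
```

```bash
python3 - <<'E'
from h import *
c=cam("scene"); np.savez("scene2.npz",**c)
save(np.vstack([cv2.resize(c["image"][170:300,220:440],(792,468),interpolation=cv2.INTER_CUBIC)]),"scene2.png")
E
```

```text
(no output)
```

View pics/scene2.png

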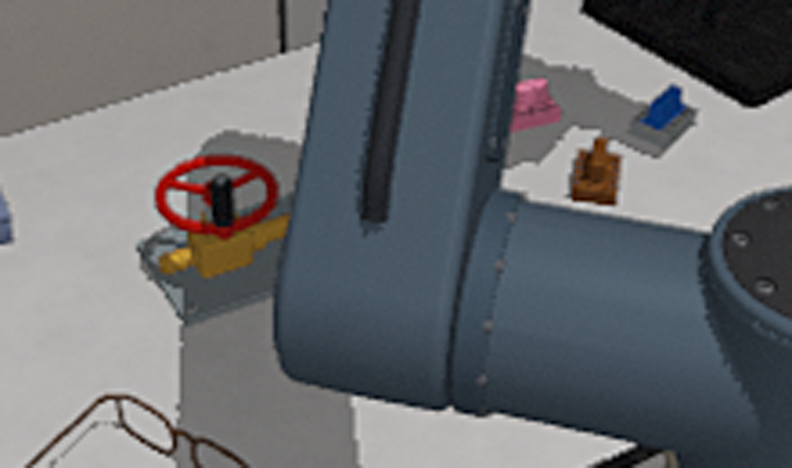

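The scene crop shows the steel block with its blue rib, clear at (662,125). The handle is at (222,200) and the arm hides the pocket. Next I descend and grip.

Emit:
send_rows(
  increments=[0, 0, 0, 0, -0.16, -2.5, 0.6, 0, 0, 0, 0, 0, -2.5, 0.6, 0, 0, 0, 0, 0, -2.5, 0.6, 0, 0, 0, 0, 0, -1.8, 0.6, 0, 0, 0, 0, 0, -1.0, 0.6, 0, 0, 0, 0, 0, 0, 0.6, 0, 0, 0, 0, 0, 0, 0, 0, 0, 0, 0, 0, 0, 0, 0, 0, 0, 0, 0, 0, 0, 0, 0, 0, 0, 0, 0, 0, 0, 0, 0, 0, 0, 0, 0, 0, 0, 0, 0, 0, 0, 0, 0, 0, 0, 0, 0, 0, 0],
  newtons=25,
)

```text
time: 2.48
position: [0.4841, -0.3503, 0.0386]
tool_rot: [0.573, 0.82, -0.0, 0.0]
ft_force: [1.9, -0.2, 5.8]
grip_width: 0.014
grip_force: 25.5
```

Emit:
send_rows(
  increments=[0, 0, 0, 0, 0, 2.0, 0, 0, 0, 0, 0, 0, 3.0, 0, 0, 0, 0, 0, 0, 2.0, 0, 0, 0, -0.04, 0.19, 2.85, 0, 0, 0, 0, -0.04, 0.19, 2.85, 0, 0, 0, 0, -0.04, 0.19, 2.85, 0, 0, 0, 0, -0.04, 0.19, 2.85, 0, 0, 0, 0, -0.04, 0.19, 2.85, 0, 0, 0, 0, -0.04, 0.19, 2.85, 0, 0, 0, 0, -0.04, 0.19, 2.85, 0, 0, 0, 0, -0.04, 0.19, 2.85, 0, 0, 0, 0, -0.04, 0.19, 2.85, 0, 0, 0, 0, -0.04, 0.19, 2.85, 0, 0, 0, 0, 0, 0, 0, 0, 0, 0, 0, 0, 0, 0, 0, 0, 0, 0, 0, 0, 0, 0],
)

```text
validation failed for argument at $.in...
```

```bash
python3 - <<'E'
from h import *
o=robot.get_obs();print(o["position"],o["tool_rot"],o["ft_force"],o["grip_width"],o["grip_force"])
c=cam("scene"); t=cam("top")
a=cv2.resize(c["image"][170:290,240:440],(800,480),interpolation=cv2.INTER_CUBIC)
b=cv2.resize(t["image"][195:250,255:365],(240,120))
save(a,"s3.png"); save(cv2.resize(t["image"][180:270,260:380],(800,600),interpolation=cv2.INTER_CUBIC),"t3.png"); np.savez("t3.npz",**t)
E
```

```text
[ 0.48406442 -0.35032325  0.03857072] [ 5.72829110e-01  8.19674769e-01 -1.12362201e-04  2.64519778e-04] [ 1.86062107 -0.17565602  5.80495452] 0.013970930338266003 25.538522601127625
```

View pics/s3.png

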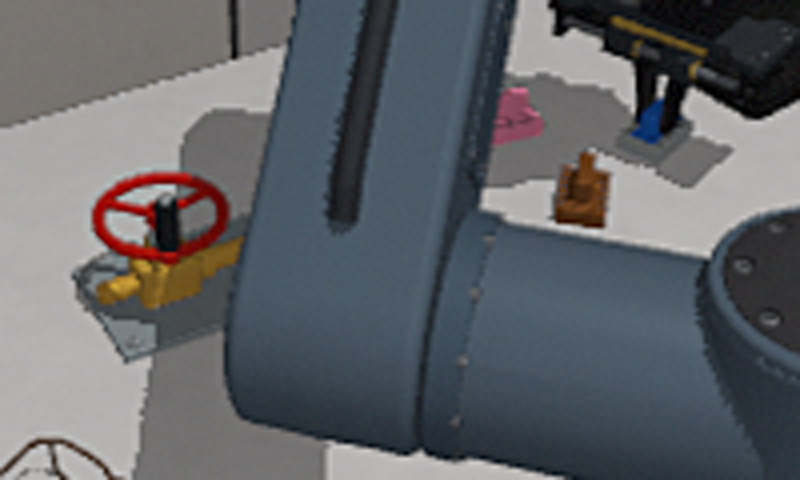

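The call was refused because it held the wrong count of numbers, so nothing moved. The picture shows the fingers gripping the blue rib at (655,120). I'll resend it with the right count.

Emit:
send_rows(
  increments=[0, 0, 0, 0, 0, 2.0, 0, 0, 0, 0, 0, 0, 3.0, 0, 0, 0, 0, 0, 0, 2.0, 0, 0, 0, -0.04, 0.19, 2.85, 0, 0, 0, 0, -0.04, 0.19, 2.85, 0, 0, 0, 0, -0.04, 0.19, 2.85, 0, 0, 0, 0, -0.04, 0.19, 2.85, 0, 0, 0, 0, -0.04, 0.19, 2.85, 0, 0, 0, 0, -0.04, 0.19, 2.85, 0, 0, 0, 0, -0.04, 0.19, 2.85, 0, 0, 0, 0, -0.04, 0.19, 2.85, 0, 0, 0, 0, -0.04, 0.19, 2.85, 0, 0, 0, 0, -0.04, 0.19, 2.85, 0, 0, 0, 0, 0, 0, 0, 0, 0, 0, 0, 0, 0, 0, 0, 0, 0, 0, 0, 0, 0, 0, 0],
)

```text
time: 3.92
position: [0.5032, -0.0655, 0.108]
tool_rot: [0.724, 0.69, -0.0, 0.0]
ft_force: [-0.4, 0.1, -1.1]
grip_width: 0.0136
grip_force: 25.0
```

```bash
python3 - <<'E'
from h import *
o=robot.get_obs();print(o["position"],o["tool_rot"],o["ft_force"],o["grip_width"],o["grip_force"])
c=cam("scene"); t=cam("top")
a=cv2.resize(c["image"][150:270,240:400],(640,480),interpolation=cv2.INTER_CUBIC)
b=cv2.resize(t["image"][190:260,260:370],(800,510),interpolation=cv2.INTER_CUBIC)
save(a,"s4.png"); np.savez("s4.npz",**c); np.savez("t4.npz",**t); save(b,"t4.png")
E
```

```text
[ 0.50316067 -0.06545292  0.10803591] [ 7.23971050e-01  6.89830310e-01 -4.61045381e-05  2.44109694e-04] [-0.43659666  0.1497981  -1.14871806] 0.013644204196102983 24.994551837444305
```

View pics/s4.png

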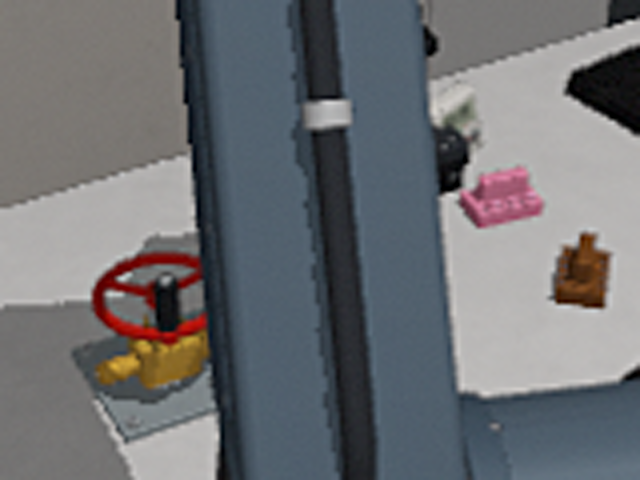

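The arm hides the pocket in this view. The tool yaw is -2.8°, as planned, so I descend slowly and watch the force.

Emit:
send_rows(
  increments=[0, 0, 0, 0, 0, -1.2, 0, 0, 0, 0, 0, 0, -1.2, 0, 0, 0, 0, 0, 0, -0.6, 0, 0, 0, 0, 0, 0, -0.4, 0, 0, 0, 0, 0, 0, -0.4, 0, 0, 0, 0, 0, 0, -0.4, 0, 0, 0, 0, 0, 0, 0, 0, 0, 0, 0, 0, 0, 0, 0],
)

```text
time: 4.68
position: [0.5031, -0.065, 0.0667]
tool_rot: [0.725, 0.689, 0.0, -0.0]
ft_force: [-0.1, 3.7, 3.4]
grip_width: 0.0137
grip_force: 25.0
```

Emit:
send_rows(
  increments=[0, 0, 0, 0, 0.1, 0, 0, 0, 0, 0, 0, 0, -0.3, 0, 0, 0, 0, 0, 0, -0.3, 0, 0, 0, 0, 0, 0, -0.1, 0, 0, 0, 0, 0, 0, 0, 0],
)

```text
time: 5.1
position: [0.5033, -0.0642, 0.0633]
tool_rot: [0.724, 0.689, 0.001, 0.001]
ft_force: [-5.9, 5.1, 36.6]
grip_width: 0.0137
grip_force: 36.7
```

Emit:
send_rows(
  increments=[0, 0, 0, 0, 0, 0.5, 0, 0, 0, 0, -0.05, 0.1, 0, 0, 0, 0, 0, 0, 0, 0, 0, 0, 0, 0, 0, 0, -0.2, 0, 0, 0, 0, 0, 0, -0.2, 0, 0, 0, 0, 0, 0, 0, 0],
)

```text
time: 5.6
position: [0.5027, -0.0635, 0.0633]
tool_rot: [0.724, 0.69, 0.0, 0.001]
ft_force: [-6.2, 2.4, 34.8]
grip_width: 0.0139
grip_force: 36.3
```

```bash
python3 - <<'E'
from h import *
o=robot.get_obs();print(o["position"],o["tool_rot"],o["ft_force"],o["moment"],o["grip_width"],o["grip_force"])
E
```

```text
[ 0.50268646 -0.06354006  0.06329275] [7.24261120e-01 6.89525439e-01 1.43573395e-04 6.91913093e-04] [-6.16303322  2.43726565 34.76725267] [0.24198979 0.97332144 0.03147599] 0.013883781452141754 36.3242098496994
```

It stopped at the same height twice, about 9 mm into the pocket, so it is near the floor. I'll unload, release, back off and look.

Emit:
send_rows(
  increments=[0, 0, 0, 0, 0, 0.3, 0, 0, 0, 0, 0, 0, 0, 0, 0, 0, 0, 0, 0, 0, 0.35, 0, 0, 0, 0, 0, 0, 0.35, 0, 0, 0, 0, 0, 0, 0.35, 0, 0, 0, 0, 0, 0, 0.35, 0, 0, 0, 0, 0, 2.0, 0.35, 0, 0, 0, 0, 0, 3.0, 0.35, 0, 0, 0, 0, 0, 3.0, 0.35, 0, 0, 0, 0, -3.5, 3.0, 0.35, 0, 0, 0, 0, -4.0, 0, 0.35, 0, 0, 0, 0, -4.0, 0, 0.35, 0, 0, 0, 0, -4.0, 0, 0.35, 0, 0, 0, 0, -4.0, 0, 0.35, 0, 0, 0, 0, 0, 0, 0.35],
)

```text
time: 6.85
position: [0.5039, -0.2635, 0.1696]
tool_rot: [0.726, 0.687, -0.001, 0.003]
ft_force: [1.3, -0.6, -0.9]
grip_width: 0.0302
grip_force: 0.0
```

```bash
python3 - <<'E'
from h import *
o=robot.get_obs();print(o["position"])
c=cam("scene"); t=cam("top")
np.savez("s5.npz",**c); np.savez("t5.npz",**t)
save(cv2.resize(t["image"][190:260,260:370],(800,510),interpolation=cv2.INTER_CUBIC),"t5.png")
Z=pts(t);ok=t["range_z"]>0
b=sub(blue(t),(310,365,200,245)); print("rib",rect(t,b,.06),b.sum(),Z[b&ok].mean(0))
k=sub(ok&(Z[...,2]>.052)&(Z[...,2]<.2),(310,365,200,245)); 
if k.sum()>5: print(rect(t,k,.06),np.percentile(Z[k][:,2],[5,25,50,75,95]))
m=k&ok; q=Z[m]; 
if m.sum()>10: print("plane",np.linalg.lstsq(np.c_[q[:,:2]-q[:,:2].mean(0),np.ones(len(q))],q[:,2],rcond=None)[0])
E
```

```text
[ 0.50385369 -0.26350589  0.16957994]
rib (array([502.7, -64.7]), array([501.9, -64. ]), array([20.6, 47.3]), 88.5) 126 [ 0.50268963 -0.06473816  0.05823973]
(array([503.4, -65.7]), array([502. , -66.9]), array([38.4, 53.2]), 88.2) [0.05330657 0.0606399  0.06429149 0.0674563  0.07157937]
plane [-0.0148616   0.0671699   0.06373315]
```

View pics/t5.png

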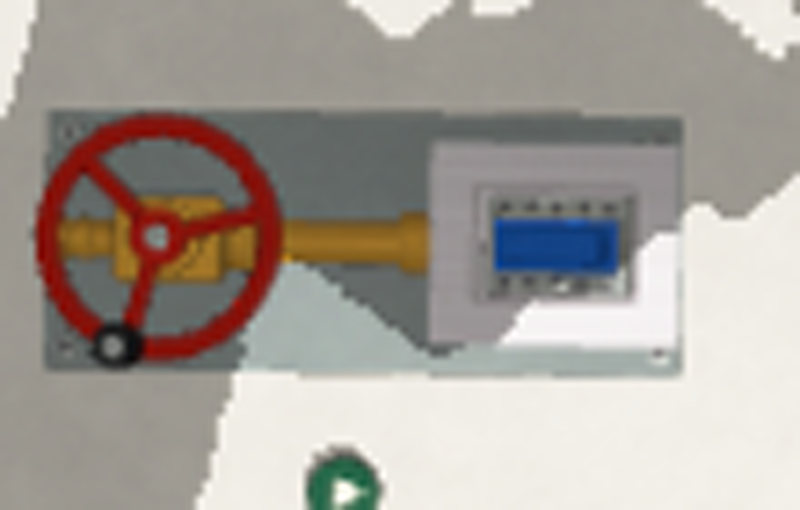

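The crop shows the insert in the pocket, with the rib centred at (555,245). The depth suggests it sits about 3 mm high, so I check that against the block top.

```bash
cat > ht.py <<'E'
from h import *
def chk(t):
    P=pts(t);ok=t["range_z"]>0
    b=sub(blue(t),(310,365,200,245)); rc=rect(t,b,.06)
    h,s,v=hsv(t)
    b2=cv2.erode((b&(v>np.median(v[b])*0.9)).astype(np.uint8),np.ones((3,3)))>0
    V,U=np.mgrid[:400,:640]; w=ray(t,np.c_[U.ravel(),V.ravel()],.034).reshape(400,640,2)*1000
    cx,cy=503,-64; a=-.047; d=w-np.array([cx,cy]); X=d[...,0]*np.cos(a)+d[...,1]*np.sin(a); Y=-d[...,0]*np.sin(a)+d[...,1]*np.cos(a)
    top=ok&(abs(X)<40)&(abs(Y)<49)&((abs(X)>27)|(abs(Y)>37))
    ins=ok&(abs(X)<18)&(abs(X)>12)&(abs(Y)<27)
    for n,m in(("rib",b2&ok),("blocktop",top),("ins+x",ins&(X>0)),("ins-x",ins&(X<0))):
        q=P[m]; med=np.median(q[:,2]); m2=m&(abs(P[...,2]-med)<.02); q=P[m2]
        A=np.c_[X[m2]/1000,Y[m2]/1000,np.ones(len(q))]; f=np.linalg.lstsq(A,q[:,2],rcond=None)[0]
        print(n,len(q),"mean",q[:,2].mean().round(4),"+-",(q[:,2].std()/len(q)**.5).round(4),"slopes",f[:2].round(3))
    print(rc)
E
python3 - <<'E'
from ht import *
ts=[cam("top") for _ in range(6)]; t=ts[0]
z=np.stack([k["range_z"] for k in ts]); t["range_z"]=np.where((z>0).all(0),z.mean(0),0); chk(t)
E
```

```text
rib 48 mean 0.0656 +- 0.0003 slopes [ 0.027 -0.219]
blocktop 414 mean 0.0345 +- 0.0001 slopes [-0.003 -0.002]
ins+x 35 mean 0.0442 +- 0.0006 slopes [ 0.178 -0.189]
ins-x 36 mean 0.0441 +- 0.0005 slopes [-0.147 -0.204]
(array([502.7, -64.7]), array([501.9, -64. ]), array([20.6, 47.3]), 88.5)
```

```bash
python3 - <<'E'
from h import *
t=dict(np.load("t5.npz")); im=t["image"].astype(float); g=im.mean(2)
# block edges along row bands away from the insert
for r in (212,214,232,234):
    p=im[r,312:362].mean(1); d=np.diff(p); print(r,p.astype(int).tolist())
for cidx in (330,336,342): print(cidx,g[203:246,cidx].astype(int).tolist())
for e in ((319,223),(354,223)): print(e,ray(t,e,.034))
s=dict(np.load("s5.npz")); b=sub(blue(s),(250,450,150,280)); V,U=np.nonzero(b); print(b.sum(), U.min() if b.sum() else 0,U.max() if b.sum() else 0, V.min() if b.sum() else 0)
save(cv2.resize(s["image"][170:260,270:390],(800,600),interpolation=cv2.INTER_CUBIC),"s5.png")
E
```

```text
212 [100, 99, 100, 99, 99, 99, 104, 135, 147, 146, 146, 146, 146, 146, 146, 146, 146, 146, 145, 144, 144, 143, 144, 143, 143, 144, 143, 144, 142, 143, 143, 142, 142, 142, 143, 143, 143, 143, 144, 143, 142, 131, 150, 150, 152, 151, 150, 149, 149, 150]
214 [99, 100, 99, 100, 99, 100, 105, 138, 148, 148, 148, 148, 148, 148, 148, 147, 147, 147, 147, 147, 146, 146, 146, 146, 145, 146, 146, 146, 146, 146, 146, 146, 145, 146, 145, 145, 145, 145, 145, 145, 144, 131, 151, 151, 151, 151, 151, 151, 150, 150]
232 [103, 104, 102, 102, 101, 101, 107, 152, 152, 152, 152, 152, 152, 150, 150, 150, 150, 151, 150, 166, 238, 241, 240, 240, 240, 240, 240, 240, 240, 240, 240, 240, 240, 240, 241, 241, 243, 243, 243, 243, 240, 209, 237, 235, 235, 235, 236, 236, 236, 235]
234 [161, 103, 102, 101, 102, 101, 108, 150, 150, 150, 150, 150, 150, 150, 150, 150, 151, 151, 168, 243, 243, 243, 243, 243, 243, 243, 243, 243, 243, 243, 243, 243, 243, 243, 242, 242, 242, 242, 242, 242, 239, 208, 237, 237, 237, 237, 237, 236, 237, 236]
330 [151, 152, 125, 100, 96, 97, 109, 144, 146, 145, 149, 147, 131, 128, 117, 103, 114, 89, 67, 70, 72, 72, 65, 71, 97, 113, 119, 122, 134, 150, 168, 168, 239, 243, 206, 177, 174, 173, 176, 232, 236, 237, 236]
336 [151, 149, 121, 100, 96, 95, 107, 143, 145, 143, 148, 145, 130, 136, 124, 75, 100, 85, 66, 73, 73, 73, 69, 72, 83, 80, 145, 126, 188, 240, 244, 243, 243, 243, 203, 172, 171, 171, 167, 233, 237, 237, 237]
342 [149, 150, 150, 104, 97, 97, 108, 142, 143, 143, 146, 146, 134, 136, 123, 112, 115, 91, 65, 62, 60, 60, 56, 65, 90, 116, 119, 163, 194, 240, 244, 243, 243, 243, 220, 174, 168, 169, 172, 233, 237, 238, 237]
(319, 223) [[ 0.50525158 -0.01353266]]
(354, 223) [[ 0.50244705 -0.11899217]]
7 300 358 151
```

View pics/s5.png

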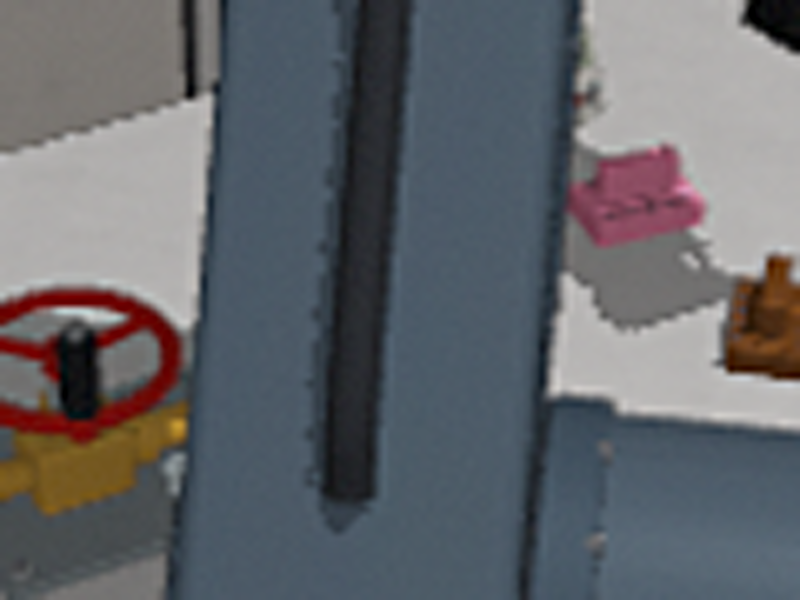

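Here the arm hides the block, so this view adds nothing. The depth in the top view shows the insert tilted about 0.2 rad, with the -y end up on the rim and the +y end down. I'll grip it again with the tool pitched to match, lift it, level it and lower it.

Emit:
send_rows(
  increments=[-0.04, 0, 0, 0, 3.4, -0.8, 0.5, -0.04, 0, 0, 0, 3.4, -0.8, 0.5, -0.04, 0, 0, -0.14, 3.4, -0.8, 0.5, -0.04, 0, 0, 0, 3.4, -0.8, 0.5, -0.04, 0, 0, 0, 3.4, -0.8, 0.5, 0, 0, 0, 0, 3.25, -0.6, 0.5, 0, 0, 0, 0, 0, 0, 0.5, 0, 0, 0, 0, 0, 0, 0.5],
  newtons=25,
)

```text
time: 7.92
position: [0.5006, -0.0497, 0.1241]
tool_rot: [0.719, 0.688, -0.069, 0.072]
ft_force: [0.1, -0.1, 0.5]
grip_width: 0.0435
grip_force: 0.0
```

Emit:
send_rows(
  increments=[0, 0, 0, 0.2, -1.13, 0, 0.5, 0, 0, 0, 0, 0, -2.0, 0.5, 0, 0, 0, 0, 0, -2.0, 0.5, 0, 0, 0, 0, 0, -1.0, 0.5, 0, 0, 0, 0, 0, -0.8, 0.5, 0, 0, 0, 0, 0, 0, 0.5, 0, 0, 0, 0, 0, 0, 0, 0, 0, 0, 0, 0, 0, 0, 0, 0, 0, 0, 0, 0, 0, 0, 0, 0, 0, 0, 0, 0, 0, 0, 0, 0, 0, 0, 0, 0, 0, 0, 0, 0, 0, 0],
  newtons=25,
)

```text
time: 8.92
position: [0.5032, -0.0636, 0.0667]
tool_rot: [0.721, 0.686, -0.069, 0.073]
ft_force: [-0.0, 0.1, 1.5]
grip_width: 0.0137
grip_force: 25.0
```

Emit:
send_rows(
  increments=[0, 0, 0, 0, 0, 1.0, 0, 0, 0, 0, 0, 0, 1.2, 0, 0.05, 0, 0, 0, -0.1, 0, 0, 0.05, 0, 0, 0, -0.1, 0, 0, 0.05, 0, 0, 0, -0.1, 0, 0, 0.05, 0, 0, 0, -0.1, 0, 0, 0, 0, 0, 0, 0, 0, 0, 0, 0, 0, 0, 0, 0, 0],
)

```text
time: 9.58
position: [0.5031, -0.0683, 0.0887]
tool_rot: [0.725, 0.689, -0.0, 0.0]
ft_force: [-0.1, 1.2, -0.8]
grip_width: 0.0137
grip_force: 25.0
```

```bash
python3 - <<'E'
from h import *
o=robot.get_obs();print(o["position"],o["tool_rot"],o["ft_force"],o["moment"])
t=cam("top"); b=sub(blue(t),(300,375,190,255)); print(b.sum())
s=cam("scene"); b=sub(blue(s),(280,450,120,280)); print(b.sum())
E
```

```text
[ 0.50307667 -0.06831122  0.08867942] [ 7.24874822e-01  6.88880393e-01 -2.39792810e-04  4.88232821e-04] [-0.14209895  1.23377054 -0.8082179 ] [-0.00670808 -0.08501595 -0.0056949 ]
0
0
```

Emit:
send_rows(
  increments=[0, 0, 0, 0, 0.08, -0.8, 0, 0, 0, 0, 0, 0, -0.6, 0, 0, 0, 0, 0, 0, -0.3, 0, 0, 0, 0, 0, 0, -0.1, 0, 0, 0, 0, 0, 0, 0, 0],
)

```text
time: 10.1
position: [0.5027, -0.0665, 0.0696]
tool_rot: [0.724, 0.69, -0.0, -0.001]
ft_force: [-0.3, -1.1, -2.0]
grip_width: 0.0139
grip_force: 25.0
```

```bash
python3 - <<'E'
from h import *
o=robot.get_obs();print(o["position"],o["ft_force"],o["moment"])
E
```

```text
[ 0.50265435 -0.06649034  0.06955792] [-0.34370848 -1.14349086 -1.96005357] [-0.03322664 -0.14054208 -0.03809063]
```

No contact yet, with the underside at about 30 mm. I continue in small steps.

Emit:
send_rows(
  increments=[0, 0, 0, 0, 0, -0.2, 0, 0, 0, 0, 0, 0, -0.2, 0, 0, 0, 0, 0, 0, -0.2, 0, 0, 0, 0, 0, 0, 0, 0],
)

```text
time: 10.43
position: [0.5028, -0.0669, 0.064]
tool_rot: [0.724, 0.689, -0.0, -0.0]
ft_force: [0.2, 0.7, -1.5]
grip_width: 0.0135
grip_force: 25.0
```

```bash
python3 - <<'E'
from h import *
o=robot.get_obs();print(o["position"],o["ft_force"],o["moment"])
E
```

```text
[ 0.50280768 -0.06685127  0.06395749] [ 0.16170889  0.7102605  -1.52054096] [-0.0230239  -0.12530355 -0.02785964]
```

Still free at about 24 mm, so I finish the descent, release and retract.

Emit:
send_rows(
  increments=[0, 0, 0, 0, 0, -0.2, 0, 0, 0, 0, 0, 0, -0.1, 0, 0, 0, 0, 0, 0, 0, 0, 0, 0, 0, 0, 0, 0, 0.35, 0, 0, 0, 0, 0, 0, 0.35, 0, 0, 0, 0, 0, 0, 0.35, 0, 0, 0, 0, 0, 0, 0.35, 0, 0, 0, 0, 0, 2.0, 0.35, 0, 0, 0, 0, 0, 3.0, 0.35, 0, 0, 0, 0, 0, 3.0, 0.35, 0, 0, 0, 0, -3.5, 1.0, 0.35, 0, 0, 0, 0, -4.0, 0, 0.35, 0, 0, 0, 0, -4.0, 0, 0.35, 0, 0, 0, 0, -4.0, 0, 0.35, 0, 0, 0, 0, -4.0, 0, 0.35, 0, 0, 0, 0, 0, 0, 0.35],
)

```text
time: 11.77
position: [0.5047, -0.2705, 0.1521]
tool_rot: [0.726, 0.687, -0.001, 0.005]
ft_force: [1.0, 0.3, 0.8]
grip_width: 0.0304
grip_force: 0.0
```

```bash
python3 - <<'E'
from ht import *
ts=[cam("top") for _ in range(6)]; t=ts[0]
z=np.stack([k["range_z"] for k in ts]); t["range_z"]=np.where((z>0).all(0),z.mean(0),0); chk(t)
np.savez("t6.npz",**t)
h,s,v=hsv(t)
k=sub(red(t),(255,312,195,250)); V,U=np.nonzero(k); q=ray(t,np.c_[U,V],.082)*1000
print("wheel",cv2.minEnclosingCircle(q.astype(np.float32)))
k=sub((v<60),(262,292,228,245)); print("handle",rect(t,k,.123),k.sum())
save(cv2.resize(t["image"][190:260,260:370],(800,510),interpolation=cv2.INTER_CUBIC),"t6.png")
E
```

```text
rib 50 mean 0.0602 +- 0.0002 slopes [-0.002  0.012]
blocktop 411 mean 0.0346 +- 0.0001 slopes [-0.001  0.   ]
ins+x 35 mean 0.0384 +- 0.0002 slopes [-0.085  0.019]
ins-x 34 mean 0.0385 +- 0.0002 slopes [0.15  0.007]
(array([503.3, -62.5]), array([503.5, -62.6]), array([17.7, 50.3]), 88.5)
wheel ((510.1730041503906, 95.4163589477539), 48.83934020996094)
handle (array([467.8, 107.2]), array([468.9, 108.7]), array([14. , 19.7]), 88.5) 26
```

View pics/t6.png

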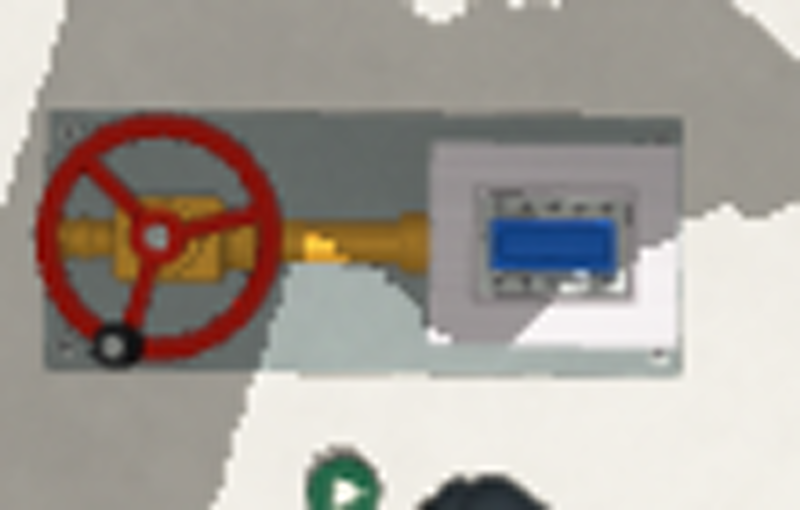

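The insert is seated: rib top at 60.2 mm, flat, and centred in the pocket at crop (553,245). Next, the crank handle, which is at about (0.467, 0.108).

Emit:
send_rows(
  increments=[0, 0, 0, 0, 0, 2.5, 0.5, 0, 0, 0, 0, 0, 2.5, 0.5, 0, 0, 0, -0.31, 3.15, 0, 0.5, 0, 0, 0, -0.31, 3.15, 0, 0.5, 0, 0, 0, -0.31, 3.15, 0, 0.5, 0, 0, 0, -0.31, 3.15, 0, 0.5, 0, 0, 0, -0.31, 3.15, 0, 0.5, 0, 0, 0, -0.31, 3.15, 0, 0.5, 0, 0, 0, -0.31, 3.15, 0, 0.5, 0, 0, 0, -0.31, 3.15, 0, 0.5, 0, 0, 0, -0.31, 3.15, 0, 0.5, 0, 0, 0, -0.31, 3.15, 0, 0.5, 0, 0, 0, -0.31, 3.15, 0, 0.5, 0, 0, 0, -0.31, 3.15, 0, 0.5, 0, 0, 0, 0, 0, 0, 0.5, 0, 0, 0, 0, 0, 0, 0.5],
)

```text
time: 13.4
position: [0.4644, 0.1186, 0.2013]
tool_rot: [0.722, 0.692, -0.0, -0.0]
ft_force: [-0.9, -0.1, 0.0]
grip_width: 0.0433
grip_force: 0.0
```

Emit:
send_rows(
  increments=[0, 0, 0, 0.26, -1.06, 0, 0.5, 0, 0, 0, 0, 0, -2.5, 0.5, 0, 0, 0, 0, 0, -2.5, 0.5, 0, 0, 0, 0, 0, -2.5, 0.5, 0, 0, 0, 0, 0, -1.0, 0.5, 0, 0, 0, 0, 0, -0.6, 0.5, 0, 0, 0, 0, 0, 0, 0.5, 0, 0, 0, 0, 0, 0, 0, 0, 0, 0, 0, 0, 0, 0, 0, 0, 0, 0, 0, 0, 0, 0, 0, 0, 0, 0, 0, 0, 0, 0, 0, 0, 0, 0, 0],
  newtons=25,
)

```text
time: 14.4
position: [0.4672, 0.1056, 0.1108]
tool_rot: [0.724, 0.69, -0.001, -0.001]
ft_force: [-5.0, 0.1, 3.4]
grip_width: 0.0181
grip_force: 2.4
```

```bash
python3 - <<'E'
from h import *
o=robot.get_obs();print(o["position"],o["ft_force"],o["moment"],o["grip_width"])
E
```

```text
[0.46716138 0.10556716 0.11076457] [-5.01270368  0.10962679  3.39144935] [0.01850798 0.82450851 0.04661148] 0.018068924094286117
```

Emit:
send_rows(
  increments=[0, 0, 0, 0, 0, 0, 0, 0, 0, 0, 0, 0, 0, 0, 0, 0, 0, 0.47, 1.08, 0, 0, 0, 0, 0, 0.73, 0.92, 0, 0, 0, 0, 0, 0.94, 0.7, 0, 0, 0, 0, 0, 1.09, 0.43, 0, 0, 0, 0, 0, 1.17, 0.13, 0, 0, 0, 0, 0, 0, 0, 0, 0],
  newtons=40,
)

```text
time: 15.07
position: [0.5151, 0.1366, 0.1108]
tool_rot: [0.723, 0.691, -0.0, 0.002]
ft_force: [0.8, -9.4, 3.1]
grip_width: 0.017
grip_force: 40.0
```

Emit:
send_rows(
  increments=[0, 0, 0, 1.16, -0.25, 0, 0, 0, 0, 0, 1.08, -0.55, 0, 0, 0, 0, 0, 0.92, -0.78, 0, 0, 0, 0, 0, 0.65, -0.94, 0, 0, 0, 0, 0, 0.38, -1.05, 0, 0, 0, 0, 0, 0, 0, 0, 0],
)

```text
time: 15.57
position: [0.5537, 0.1015, 0.1107]
tool_rot: [0.724, 0.689, -0.001, -0.001]
ft_force: [-3.8, -3.8, 6.5]
grip_width: 0.0169
grip_force: 40.0
```

```bash
python3 - <<'E'
from h import *
o=robot.get_obs();print(o["position"],o["ft_force"],o["grip_width"])
E
```

```text
[0.55372541 0.10148851 0.11068603] [-3.81312134 -3.76003358  6.50008407] 0.01693354686074998
```

Emit:
send_rows(
  increments=[0, 0, 0, 0.05, -0.5, 0, 0, 0, 0, 0, 0, -0.5, 0, 0, 0, 0, 0, 0, -0.3, 0, 0, 0, 0, 0, 0, 0, 0, 0],
)

```text
time: 15.9
position: [0.5547, 0.0898, 0.1107]
tool_rot: [0.724, 0.689, 0.0, -0.0]
ft_force: [-3.4, 1.1, 5.3]
grip_width: 0.0168
grip_force: 40.0
```

Emit:
send_rows(
  increments=[0, 0, 0, 0, -0.2, 0, 0, 0, 0, 0, 0, -0.2, 0, 0, 0, 0, 0, 0, 0, 0, 0],
)

```text
time: 16.15
position: [0.5546, 0.0892, 0.1107]
tool_rot: [0.725, 0.688, 0.002, -0.002]
ft_force: [-1.6, 11.9, 4.4]
grip_width: 0.0173
grip_force: 40.0
```

Emit:
send_rows(
  increments=[0, 0, 0, 0, -0.3, 0, 0, 0, 0, 0, 0, 0, 0, 0, 0, 0, 0, 0, 0, 0, 0],
)

```text
time: 16.4
position: [0.5546, 0.0888, 0.1107]
tool_rot: [0.726, 0.688, 0.004, -0.004]
ft_force: [-1.3, 20.0, 5.3]
grip_width: 0.0173
grip_force: 40.0
```

```bash
python3 - <<'E'
from h import *
t=cam("top"); s=cam("scene"); o=robot.get_obs();print(o["position"],o["ft_force"])
save(cv2.resize(np.hstack([t["image"][190:260,260:350],s["image"][190:260,255:345]]),(800,311),interpolation=cv2.INTER_CUBIC),"shut.png")
E
```

```text
[0.55465433 0.08885185 0.11072675] [-1.26481996 19.91180409  4.45953393]
```

View pics/shut.png

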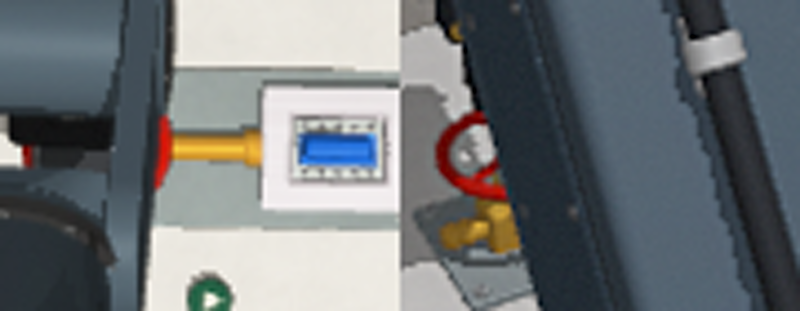

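The left half shows the insert still seated at (338,150), and the right half shows the wheel partly hidden by the arm. The wheel meets 20 N without moving, so the valve is shut. Now I back off two turns, in half turns.

Emit:
send_rows(
  increments=[0, 0, 0, 0, 0.6, 0, 0, 0, 0, 0, -0.15, 1.4, 0, 0, 0, 0, 0, -0.57, 1.29, 0, 0, 0, 0, 0, -0.94, 1.05, 0, 0, 0, 0, 0, -1.22, 0.7, 0, 0, 0, 0, 0, -1.38, 0.29, 0, 0, 0, 0, 0, -1.4, -0.15, 0, 0, 0, 0, 0, -1.29, -0.57, 0, 0, 0, 0, 0, -1.05, -0.94, 0, 0, 0, 0, 0, -0.7, -1.22, 0, 0, 0, 0, 0, -0.29, -1.38, 0, 0, 0, 0, 0, 0, 0, 0, 0, 0, 0, 0, 0, 0, 0, 0],
)

```text
time: 17.58
position: [0.4647, 0.0925, 0.1107]
tool_rot: [0.724, 0.689, -0.001, 0.0]
ft_force: [-3.0, -2.8, 7.3]
grip_width: 0.0173
grip_force: 40.0
```

Emit:
send_rows(
  increments=[0, 0, 0, 0.15, -1.4, 0, 0, 0, 0, 0, 0.57, -1.29, 0, 0, 0, 0, 0, 0.94, -1.05, 0, 0, 0, 0, 0, 1.22, -0.7, 0, 0, 0, 0, 0, 1.38, -0.29, 0, 0, 0, 0, 0, 1.4, 0.15, 0, 0, 0, 0, 0, 1.29, 0.57, 0, 0, 0, 0, 0, 1.05, 0.94, 0, 0, 0, 0, 0, 0.7, 1.22, 0, 0, 0, 0, 0, 0.29, 1.38, 0, 0, 0, 0, 0, 0, 0, 0, 0, 0, 0, 0, 0, 0, 0, 0],
)

```text
time: 18.58
position: [0.5547, 0.0901, 0.1107]
tool_rot: [0.724, 0.69, 0.0, -0.001]
ft_force: [-1.8, 2.4, 5.1]
grip_width: 0.0172
grip_force: 40.0
```

One full turn, back at (0.5547, 0.0901). Now the second.

Emit:
send_rows(
  increments=[0, 0, 0, -0.15, 1.4, 0, 0, 0, 0, 0, -0.57, 1.29, 0, 0, 0, 0, 0, -0.94, 1.05, 0, 0, 0, 0, 0, -1.22, 0.7, 0, 0, 0, 0, 0, -1.38, 0.29, 0, 0, 0, 0, 0, -1.4, -0.15, 0, 0, 0, 0, 0, -1.29, -0.57, 0, 0, 0, 0, 0, -1.05, -0.94, 0, 0, 0, 0, 0, -0.7, -1.22, 0, 0, 0, 0, 0, -0.29, -1.38, 0, 0, 0, 0, 0, 0, 0, 0, 0],
)

```text
time: 19.5
position: [0.4648, 0.0924, 0.1107]
tool_rot: [0.725, 0.689, -0.0, 0.0]
ft_force: [-2.1, -3.0, 5.9]
grip_width: 0.0169
grip_force: 40.0
```

Emit:
send_rows(
  increments=[0, 0, 0, 0.15, -1.4, 0, 0, 0, 0, 0, 0.57, -1.29, 0, 0, 0, 0, 0, 0.94, -1.05, 0, 0, 0, 0, 0, 1.22, -0.7, 0, 0, 0, 0, 0, 1.38, -0.29, 0, 0, 0, 0, 0, 1.4, 0.15, 0, 0, 0, 0, 0, 1.29, 0.57, 0, 0, 0, 0, 0, 1.05, 0.94, 0, 0, 0, 0, 0, 0.7, 1.22, 0, 0, 0, 0, 0, 0.29, 1.38, 0, 0, 0, 0, 0, 0, 0, 0, 0, 0, 0, 0, 0, 0, 0, 0, 0, 0, 0, 0, 0, 0, 0],
)

```text
time: 20.58
position: [0.5547, 0.0899, 0.1107]
tool_rot: [0.724, 0.69, 0.0, -0.001]
ft_force: [-1.9, 2.0, 6.1]
grip_width: 0.0169
grip_force: 40.0
```

```bash
python3 - <<'E'
from h import *
o=robot.get_obs();print(o["position"],abs(o["joint_velocities"]).max(),o["grip_force"])
print(robot.hand_in())
E
```

```text
[0.55472689 0.08992601 0.11073605] 0.004131418105369157 39.999075969681144
the job is handed in; nothing more can be done
None
```

I handed the job in at about 21 s: the insert was released flat in the pocket, on the second try after the first left it tilted on the rim. The valve was shut against its stop, then backed off two turns (to about 1 mm at the handle), and the fingers still hold the handle at 40 N. The hand-in gave no verdict, and these are my own measurements.

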